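# Stand the wick needle in the clear socket

### The job

Take the wick needle off its sloped rest and stand it upright in the socket block, fully home, so that its collar sits on the top of the block. One of the two sockets is clogged with hard old wax deep down, hard to see from outside: if the needle stops early, take it out and use the other. Leave the candle mould and the steel cup that stand nearby where they are.

Things in the scene. Friction and masses are not known exactly. Their poses are not given: they have to be found in the camera images.
- needle: loose wick needle, 80 g, 141 mm: steel shaft 10 mm thick, 75 mm long (end 6 mm taper to 5 mm), collar 22 mm wide, 4 mm thick, square light wooden handle 18x18 mm, 62 mm long. Origin at the tip's centre; z runs along it to the handle (collar's underside at 75 mm, handle 79 to 141). Starts lying at 45 degrees, tip low, towards the rest's -x; y level, so two handle faces stand upright
- rest: sloped aluminium rest, fixed: base plate 115x70 mm and an open-topped channel at 45 degrees, 19 mm wide, with a stop at its foot, rising along the rest's +x. Origin at the middle of the underside. It carries only the shaft; the handle sticks out free above it and can be gripped from straight above; the needle lifts straight up out of it
- block: brown wooden socket block, fixed, 70x150 mm, 85 mm high. Origin at the middle of the underside; two round sockets in its top, 40 mm either side on its y axis, 13 mm wide with a 2 mm chamfer, 80 mm deep. In one (unknown which, hidden deep down) hard wax stops the tip about 45 mm below the mouth; in the clear one the collar comes to rest on the top with the tip 75 mm below the mouth
- block_hole0 (a point): centre of the mouth of the one socket (block's +y side), level with the block's top; z is up
- block_hole1 (a point): centre of the mouth of the other socket (block's -y side), level with the block's top; z is up
- mould: candle mould, a loose upright round cylinder 68 mm in diameter and 85 mm high that stands between the things of the task; a bystander. Origin at the middle of its underside
- cup: open steel cup, loose, 64 mm in diameter at the rim and 71 mm high, upright; a bystander. Origin at the middle of its underside
There are look-alikes about, which are no part of the job. Several things look just like the block: the one meant starts farthest to the robot's left. What is shaped like the needle but green is not meant.

How it is judged:
At the end, for the whole second after the job is handed in: the needle stands released and at rest in one of the block's sockets: its tip at least 71 mm below the mouth and within 8 mm of the socket's axis, its axis within 0.08 rad of vertical (((horizontal distance between needle and block_hole0 below 0.008 m and z of needle in the frame of block_hole0 below -0.071 m) or (horizontal distance between needle and block_hole1 below 0.008 m and z of needle in the frame of block_hole1 below -0.071 m)) and angle between needle's own z axis and vertical below 0.08 rad and linear speed of needle below 0.02 m/s); the robot touches nothing.
It fails at once if the candle mould or the steel cup is shifted by more than 30 mm (distance of any of mould, cup from where it was at the start of the episode above 0.03 m).
It also fails if it takes over 45 s, if anything falls off the work surface, if the arm or the gripper's body presses on something with over 40 N, if the wrist force passes 120 N, or if a joint passes its speed limit or range.

### The arm

A 6-joint arm with a two-finger parallel gripper is mounted at the origin on a cart in front of the work surface, level with it; the furniture and walls round the work are solid. World frame = base frame: x ahead of the robot, y to its left, z up, the work surface at z = 0. Lengths are in m, angles in rad, forces in N, time in s.
With the tool pointing down it reaches from about 0.25 to 0.775 m from the base axis. Payload 4 kg.
Tool frame: the origin (TCP) lies at the very end of the fingers, on their centre line; the grasp point (between the pads) lies 19 mm behind it; x points along the fingers, y is the direction in which the jaws open and shut, and the axes are right-handed (so a half turn about x gives the same grasp; the last joint's range is limited). The gripper opens to 94 mm and grips with 3 to 60 N. Pads are 16 mm wide; open, the fingers measure 119 mm over their backs; the gripper's body (75 mm by 177 mm) begins 78 mm behind the grasp point.
Start: joints at [-1.433, 0.087, 1.371, -0, 1.684, -0.103], TCP at [0.131, -0.534, 0.172] pointing down, gripper open.
Joint ranges: [-3.1, 3.1], [-0.76, 2.03], [0.27, 2.55], [-1.08, 4.22], [0.17, 2.65], [-2.57, 2.57]. Speed limits (rad/s): [2.79, 2.79, 3.14, 3.14, 3.14, 3.14].

### API

Orientations are given as [roll, pitch, yaw] about the fixed x, y, z axes, in that order (R = Rz(yaw) Ry(pitch) Rx(roll)).
In Python, from bench import robot gives the robot as it stands.
- The arm moves only by the tool carry_out, never from a script. Its argument "targets" is a list of rows, each a list of 5 numbers: the closure, from 0 (fully open) to 1 (shut), then the shift along the tool's x, y, z in cm, then the turn about the tool's x in degrees. In form: [[fingers, tx, ty, tz, turn], ...]. A call has 1 to 20 rows; each row shifts and turns the commanded pose from where the row before left it, along the tool's axes as they then stand; what a row does not reach is not made up. A row lasts 1/10 s, in which the tool goes at most 50 mm and 8.59 degrees, less where a joint would pass 70% of its speed; a pose out of reach is approached as far as the arm can. A call is refused whole if a number of a shift passes 5 or a number of a turn 8.59, either way. A call with a gripper value outside its range is refused whole. The fingers move at their own pace and stop on an object; the grip force is fixed at half the most. Time passes only in rows, so rows that do not move let the fingers close. It gives the time, the measured TCP pose, the force and the opening at its end, in the units of the state.
- robot.get_obs(): the state, without advancing time (a new reading comes with each control period).
- robot.snapshot(name): name is "scene" or "top" or "wrist"; returns a dict with "image" (400x640x3 uint8, red, green, blue), "camera_matrix" (3x3 intrinsics, pixels), "distortion" ([k1, k2, p1, p2, k3] as OpenCV has them; the pictures are not rectified), "pose" (4x4, takes a point from camera to world coordinates). Camera axes: x right, y up, looking along -z (the intrinsics and any distortion apply to the point x, -y, -z); pixel columns grow to the right and rows downward; lengths in m; the calibration is good to about 2 mm. A picture is of the moment at which its call begins. There is no depth.
- robot.close_job(): hands the job in, once; it reports no verdict.
The state is a dict: "time": time; "joint_positions": joint angles; "qvel": joint speeds; "joint_torque": joint torques, N m; "tool_pos": TCP position; "ee_rot": TCP orientation; "wrist_force": force on the tool from outside, world axes, zero at the start; "wrist_torque": the same for the moment, N m; "width": finger opening in m.
Only numpy, scipy, OpenCV 4.12 (cv2) and the standard library are available. Lean on these libraries where they do the work, as an engineer would, in place of code of your own. Each camera call takes 0.05 s, during which the arm holds its last target. There are 200 camera calls.

## Working session

There is one attempt and no reset: what is moved stays moved. The work goes in short steps, Python scripts to look and compute and a tool call to move; the robot and the scene stay as the last step left them, time stands still between calls to the robot, and variables do not carry over. Pictures are saved under pics/ and viewed, about 8 in all and at most 12, crops included, and the job is handed in when it is done.

Besides the shell and the picture viewer there is one more tool, called as name(argument=value, ...) on one line, values as JSON. carry_out: Moves the arm, as the interface text tells. Its arguments: {"type":"object","properties":{"targets":{"type":"array","items":{"type":"array","items":{"type":"number"}}}},"required":["targets"]}

```bash
mkdir -p pics
cat > h.py <<'E'
import numpy as np, cv2, pickle
from bench import robot
def snap(n,save):
    s=robot.snapshot(n); cv2.imwrite(f'pics/{save}.png',s['image'][:,:,::-1]); pickle.dump(s,open(f'pics/{save}.pkl','wb')); return s
def load(n): return pickle.load(open(f'pics/{n}.pkl','rb'))
def ray(s,uv):
    p=cv2.undistortPoints(np.array([[uv]],float),np.array(s['camera_matrix']),np.array(s['distortion']))[0,0]
    T=np.array(s['pose']); d=T[:3,:3]@np.array([p[0],-p[1],-1.]); return T[:3,3],d/np.linalg.norm(d)
def plane(s,uv,z):
    o,d=ray(s,uv); return o+d*(z-o[2])/d[2]
def tri(s1,a,s2,b):
    o,d=ray(s1,a);p,e=ray(s2,b)
    t=np.linalg.lstsq(np.c_[d,-e],p-o,rcond=None)[0]; A=o+d*t[0];B=p+e*t[1]
    return (A+B)/2,np.linalg.norm(A-B)
def proj(s,X):
    T=np.linalg.inv(np.array(s['pose'])); c=T[:3,:3]@X+T[:3,3]; c=c*[1,-1,-1]
    return cv2.projectPoints(c[None],np.zeros(3),np.zeros(3),np.array(s['camera_matrix']),np.array(s['distortion']))[0][0,0]
E
python3 - <<'E'
from h import *
for n in ('scene','top'):
    s=snap(n,n+'0'); print(n,np.round(s['pose'],3).tolist(),s['camera_matrix'][0][0])
o=robot.get_obs();print(o['tool_pos'],o['ee_rot'],o['width'],o['time'])
E
```

```text
scene [[-0.871, 0.327, -0.368, -0.004], [-0.492, -0.593, 0.638, 0.676], [-0.01, 0.736, 0.677, 0.979], [0.0, 0.0, 0.0, 1.0]] 381.5000878154154
top [[-0.024, 0.992, -0.128, 0.301], [-1.0, -0.022, 0.016, -0.147], [0.013, 0.128, 0.992, 1.513], [0.0, 0.0, 0.0, 1.0]] 422.11104768369023
[ 0.13107749 -0.53359631  0.17062538] [-1.66854083  1.568832    1.71386058] 0.09366961683447338 0.1
```

View pics/scene0.png

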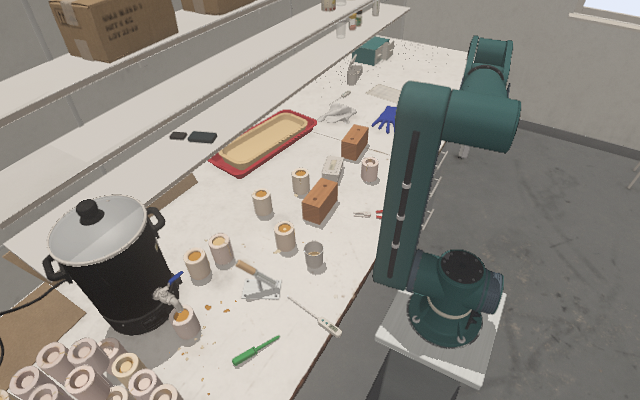

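View pics/top0.png

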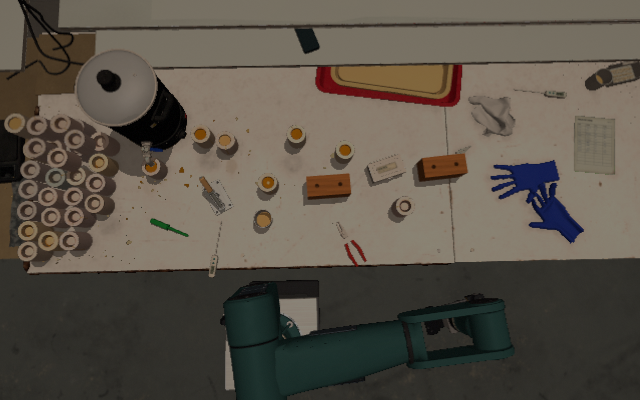

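The top view has +x up and +y left. Brown blocks appear at top pixels (328,187) and (442,166); the first is farther left, so it is the block. Needle candidates are the wooden handle on the rest at (207,186), the green one at (169,228) and a thin thermometer at (216,250). I pick (207,186). The mould is probably at (267,183) and the cup at (263,219).

Run:
```python
from h import *
a=load('scene0')['image'][:,:,::-1]; b=load('top0')['image'][:,:,::-1]
r=lambda im,x,y,w,h,f: cv2.resize(im[y:y+h,x:x+w],None,fx=f,fy=f,interpolation=cv2.INTER_CUBIC)
A=r(a,225,250,70,55,5.7);B=r(a,290,170,70,55,5.7);C=r(b,185,165,70,55,5.7);D=r(b,297,162,70,55,5.7)
cv2.imwrite('pics/crop.png',np.vstack([np.hstack([A,B]),np.hstack([C,D])])); print(A.shape)
```

```text
(314, 399, 3)
```

View pics/crop.png

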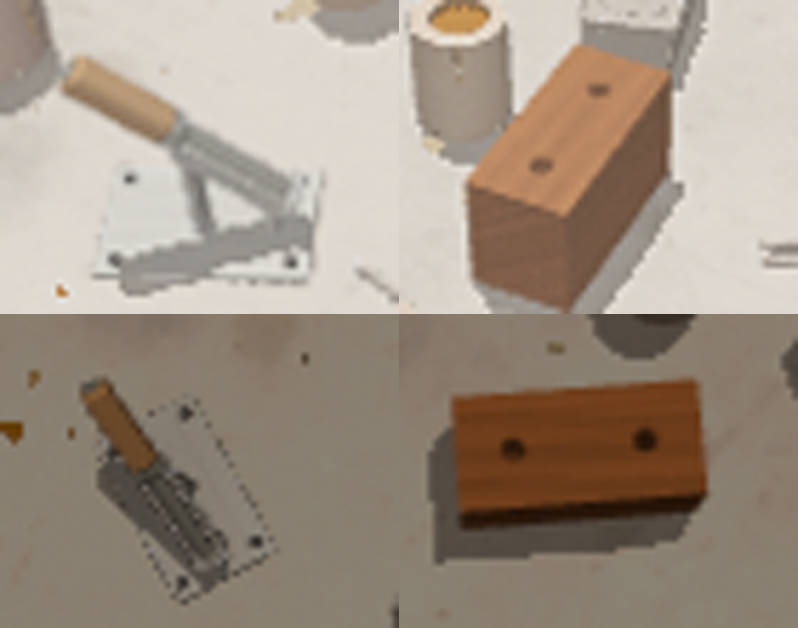

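Run:
```python
from h import *
s=load('scene0');t=load('top0')
f=lambda n,x,y:{'s':((x+.5)/5.7-.5,(y+.5)/5.7-.5)}[n]
P=lambda x0,y0,x,y:(x0+(x+.5)/5.7-.5,y0+(y+.5)/5.7-.5)
for n,a,b in [('hend',P(225,250,78,75),P(185,165,95,74)),('hcol',P(225,250,168,128),P(185,165,145,151)),
 ('h0',P(290,170,142,165),P(297,162,114,135)),('h1',P(290,170,199,90),P(297,162,246,126))]:
    print(n,np.round(tri(s,a,t,b),4) if 0 else (np.round(tri(s,a,t,b)[0],4),round(tri(s,a,t,b)[1],4)), b)
for n,uv,z in [('mouldtop',(267,183),.085),('cup',(263,219),.071),('c344',(344,151),.085),('c296',(296,134),.085),('c226',(226,143),.085),('h0',P(297,162,114,135),.085),('h1',P(297,162,246,126),.085)]: print(n,np.round(plane(t,uv,z),3))
```

```text
hend (array([0.5586, 0.2138, 0.1283]), np.float64(0.0058)) (201.25438596491227, 177.5701754385965)
hcol (array([0.5208, 0.1954, 0.0879]), np.float64(0.0015)) (210.0263157894737, 191.07894736842104)
h0 (array([ 0.5332, -0.1675,  0.0844]), np.float64(0.0024)) (316.5877192982456, 185.2719298245614)
h1 (array([ 0.5374, -0.2469,  0.0847]), np.float64(0.0014)) (339.7456140350877, 183.69298245614036)
mouldtop [0.546 0.003 0.085]
cup [0.424 0.019 0.071]
c344 [ 0.652 -0.265  0.085]
c296 [ 0.716 -0.1    0.085]
c226 [0.689 0.143 0.085]
h0 [ 0.534 -0.167  0.085]
h1 [ 0.538 -0.247  0.085]
```

The triangulated heights agree with the text: mouths at 0.085, handle from 0.088 to 0.128. Next I compute the move to above the handle.

The tool cannot tilt, so my plan is to lift the needle at 45° and push its tip against the block's back (+x) face. That should pivot it in the pads until the shaft lies flush and upright, and then I insert it.

```bash
cat >> h.py <<'E'
from scipy.spatial.transform import Rotation as Ro
def plan(tgt,yaw_y):
    """deltas to bring TCP to tgt with tool-y heading yaw_y deg (mod 180); shifts given after the turn"""
    o=robot.get_obs(); R=Ro.from_euler('xyz',o['ee_rot']).as_matrix(); p=np.array(o['tool_pos'])
    cur=np.degrees(np.arctan2(R[1,1],R[0,1])); d=(yaw_y-cur+90)%180-90
    # tool x is down: turn about tool x by +a lowers world yaw by a
    turn=-d; v=np.array(tgt)-p
    R2=R@Ro.from_euler('x',turn,degrees=True).as_matrix()
    print('t',round(o['time'],2),'p',p.round(4),'xdir',R[:,0].round(3),'yaw_y',round(cur,1),'j6',round(o['joint_positions'][5],2),'w',round(o['width'],4),'F',np.round(o['wrist_force'],1))
    print('turn',round(turn,2),'alt',round(turn-180*np.sign(turn),1),'shift after turn cm',(R2.T@v*100).round(2),'shift w/o turn',(R.T@v*100).round(2))
E
python3 - <<'E'
from h import *
plan([.54,.205,.20],116)
E
```

```text
t 0.1 p [ 0.1311 -0.5336  0.1706] xdir [-0.     0.002 -1.   ] yaw_y -76.2 j6 -0.1 w 0.0937 F [-0.6  0.7 -0.3]
turn -12.2 alt 167.8 shift after turn cm [ -2.81 -48.46 -69.13] shift w/o turn [ -2.81 -61.98 -57.33]
```

carry_out(targets=[[0, -1, 0, 0, 0], [0, -1, -3.1, -2.87, 0], [0, -1, -3.1, -2.87, 0], [0, 0, -3.1, -2.87, 0], [0, 0, -3.1, -2.87, 0], [0, 0, -3.1, -2.87, 0], [0, 0, -3.1, -2.87, 0], [0, 0, -3.1, -2.87, 0], [0, 0, -3.1, -2.87, 0], [0, 0, -3.1, -2.87, 0], [0, 0, -3.1, -2.87, 0], [0, 0, -3.1, -2.87, 0], [0, 0, -3.1, -2.87, 0], [0, 0, -3.1, -2.87, 0], [0, 0, -3.1, -2.87, 0], [0, 0, -3.1, -2.87, 0], [0, 0, -3.1, -2.87, 0], [0, 0, -3.1, -2.87, 0], [0, 0, -3.1, -2.87, 0], [0, 0, -3.1, -2.87, 0]])

```text
time: 2.1
tool_pos: [0.5209, 0.1697, 0.2023]
ee_rot: [2.711, 1.57, -0.189]
wrist_force: [0.5, 0.5, 0.4]
width: 0.0942
```

Run:
```python
from h import *
plan([.54,.205,.20],116)
s=snap('wrist','w1'); print(np.round(s['pose'],3).tolist())
```

```text
t 2.1 p [0.5209 0.1697 0.2023] xdir [ 0.001 -0.    -1.   ] yaw_y -76.2 j6 1.54 w 0.0942 F [0.5 0.5 0.4]
turn -12.18 alt 167.8 shift after turn cm [ 0.23 -2.34 -3.26] shift w/o turn [ 0.23 -2.97 -2.69]
[[0.239, 0.938, 0.251, 0.594], [-0.971, 0.23, 0.063, 0.187], [0.001, -0.258, 0.966, 0.415], [0.0, 0.0, 0.0, 1.0]]
```

View pics/w1.png

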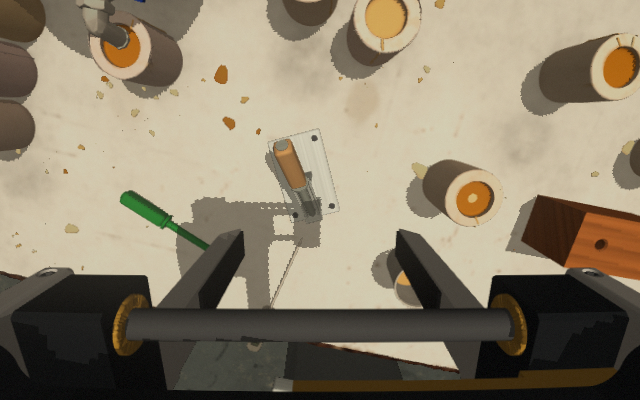

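The wrist view shows the needle's wooden handle from (281,146) to (299,186), with the mould at (474,198) and the green look-alike at (145,210). I check it against the earlier measurements.

Run:
```python
from h import *
w=load('w1');s=load('scene0');t=load('top0')
im=cv2.cvtColor(w['image'],cv2.COLOR_RGB2HSV)
m=cv2.inRange(im,(5,80,60),(20,255,255)); m[:, :262]=0;m[:,325:]=0;m[:130]=0;m[210:]=0
m=cv2.morphologyEx(m,cv2.MORPH_OPEN,np.ones((3,3)))
c=max(cv2.findContours(m,0,2)[0],key=cv2.contourArea); r=cv2.minAreaRect(c); b=cv2.boxPoints(r);print(r,b.round(1).tolist())
P=lambda x0,y0,x,y:(x0+(x+.5)/5.7-.5,y0+(y+.5)/5.7-.5)
e=[(b[i]+b[(i+1)%4])/2 for i in range(4)]; e=sorted(e,key=lambda q:q[1]); hi,lo=e[0],e[-1]
print(hi,lo)
for n,a,q in [('hend',hi,P(225,250,78,75)),('hcol',lo,P(225,250,168,128))]: print(n,tri(w,a,s,q))
A=plane(w,hi,.128);B=plane(w,lo,.088);print(A,B,np.degrees(np.arctan2(*(A-B)[1::-1])),np.linalg.norm((A-B)[:2]),(A+B)/2)
```

```text
((289.326904296875, 164.80470275878906), (49.56596374511719, 21.019210815429688), 67.89054870605469) [[270.29998779296875, 145.8000030517578], [289.70001220703125, 137.89999389648438], [308.3999938964844, 183.8000030517578], [288.8999938964844, 191.6999969482422]]
[279.99915 141.8441 ] [298.65466 187.7653 ]
hend (array([0.56136296, 0.21360538, 0.12387087]), np.float64(0.008520177938469367))
hcol (array([0.51889014, 0.19288274, 0.0878157 ]), np.float64(0.004937846125766748))
[0.56454076 0.21643357 0.128     ] [0.51749832 0.19084865 0.088     ] 28.540390517513465 0.053549783814991446 [0.54101954 0.20364111 0.108     ]
```

Run:
```python
from h import *
w=load('w1')
for a,b in [((321,129),(338,209)),((269,143),(286,222))]:
    A=plane(w,a,.005);B=plane(w,b,.005);print(A,B,np.degrees(np.arctan2(*(A-B)[1::-1])),np.linalg.norm(A-B))
plan([.54,.2045,.125],117.5)
```

```text
[0.58050662 0.18112776 0.005     ] [0.48189252 0.13266715 0.005     ] 26.170267149600647 0.10987798480958855
[0.54711004 0.24259121 0.005     ] [0.44642682 0.19805594 0.005     ] 23.861273125302233 0.1100931509397204
t 2.15 p [0.5229 0.175  0.2007] xdir [ 0.001  0.005 -1.   ] yaw_y -75.9 j6 1.54 w 0.0941 F [ 1.7  1.6 -0.1]
turn -13.41 alt 166.6 shift after turn cm [ 7.58 -1.79 -2.86] shift w/o turn [ 7.58 -2.41 -2.36]
```

carry_out(targets=[[0, 0, 0, 0, -6], [0, 0, 0, 0, -6], [0, 0, 0, 0, 0], [0, 0, 0, 0, 0]])

```text
time: 2.55
tool_pos: [0.5203, 0.1677, 0.202]
ee_rot: [2.597, 1.57, -0.096]
wrist_force: [-0.7, 0.7, 0.3]
width: 0.094
```

Run:
```python
from h import *
plan([.54,.2045,.092],116)
```

```text
t 2.55 p [0.5203 0.1677 0.202 ] xdir [ 0. -0. -1.] yaw_y -64.3 j6 1.33 w 0.094 F [-0.7  0.7  0.3]
turn -0.34 alt 179.7 shift after turn cm [11.   -2.44 -3.38] shift w/o turn [11.   -2.46 -3.37]
```

carry_out(targets=[[0, 0, -2.45, -3.4, 0], [0, 0, 0, 0, 0], [0, 3, 0, 0, 0], [0, 3, 0, 0, 0], [0, 3, 0, 0, 0], [0, 2, 0, 0, 0], [0, 0, 0, 0, 0], [0, 0, 0, 0, 0]])

```text
time: 3.35
tool_pos: [0.5403, 0.2043, 0.0922]
ee_rot: [2.036, 1.571, -0.657]
wrist_force: [-0.3, -0.7, 1.0]
width: 0.0941
```

Run:
```python
from h import *
plan([.54,.2045,.092],116)
snap('wrist','w2')
```

```text
t 3.35 p [0.5403 0.2043 0.0922] xdir [ 0. -0. -1.] yaw_y -64.3 j6 1.39 w 0.0941 F [-0.3 -0.7  1. ]
turn -0.27 alt 179.7 shift after turn cm [ 0.02 -0.03  0.02] shift w/o turn [ 0.02 -0.03  0.02]
```

View pics/w2.png

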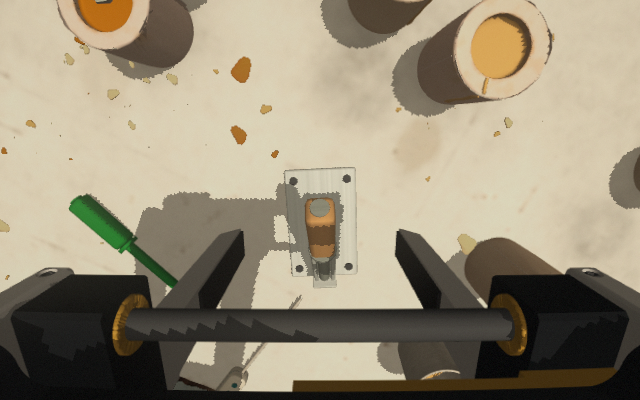

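The handle lies centred between the fingers (column 320) and parallel to them, so I close and lift.

carry_out(targets=[[1, 0, 0, 0, 0], [1, 0, 0, 0, 0], [1, 0, 0, 0, 0], [1, 0, 0, 0, 0], [1, 0, 0, 0, 0], [1, 0, 0, 0, 0], [1, 0, 0, 0, 0], [1, 0, 0, 0, 0], [1, 0, 0, 0, 0], [1, 0, 0, 0, 0]])

```text
time: 4.4
tool_pos: [0.5402, 0.2047, 0.0916]
ee_rot: [0.639, 1.571, -2.052]
wrist_force: [-0.1, -0.1, -0.5]
width: 0.0174
```

carry_out(targets=[[1, -1, 0, 0, 0], [1, -2, 0, 0, 0], [1, -3, 0, 0, 0], [1, -3, 0, 0, 0], [1, -3, 0, 0, 0], [1, -2, 0, 0, 0], [1, 0, 0, 0, 0], [1, 0, 0, 0, 0]])

```text
time: 5.2
tool_pos: [0.5403, 0.2048, 0.2319]
ee_rot: [2.861, 1.57, 0.17]
wrist_force: [-0.0, 0.4, -0.2]
width: 0.0006
```

Run:
```python
from h import *
plan([.655,-.165,.23],93)
s=snap('scene','s2');o=robot.get_obs()
u=proj(s,np.array(o['tool_pos']));print(u)
x,y=int(u[0])-60,int(u[1])-40
cv2.imwrite('pics/s2c.png',cv2.resize(s['image'][y:y+100,x:x+130,::-1],None,fx=5,fy=5))
```

```text
t 5.2 p [0.5403 0.2048 0.2319] xdir [ 0.001  0.    -1.   ] yaw_y -64.2 j6 1.38 w 0.0006 F [-0.   0.4 -0.2]
turn 22.8 alt -157.2 shift after turn cm [ 0.2  37.53 -9.52] shift w/o turn [ 0.2  38.28  5.77]
[238.39567936 238.70684686]
```

View pics/s2c.png

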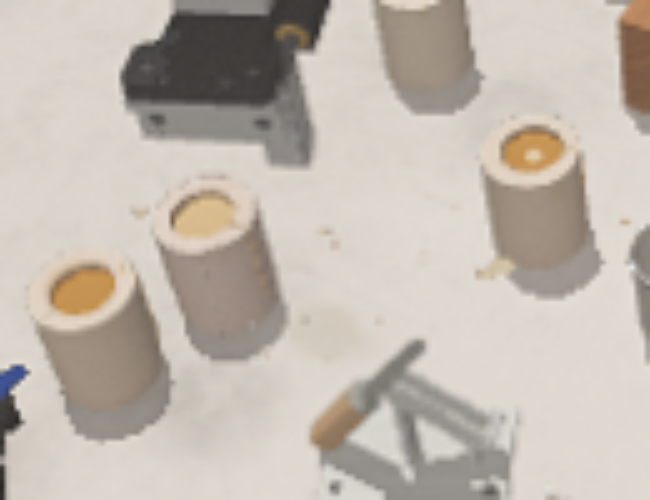

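The grip lost the needle: width went to 0. The scene crop shows it tipped back with the handle low at about (340,415) and the shaft lying over the top of the channel. I measure it again from close by.

Run:
```python
from h import *
w=snap('wrist','w3'); s=load('s2');t=snap('top','t3')
a=w['image'][100:350,210:430,::-1]; A=cv2.resize(a,None,fx=2,fy=2,interpolation=cv2.INTER_CUBIC)
x,y=230,255
B=cv2.resize(s['image'][y:y+50,x:x+70,::-1],(350,250),interpolation=cv2.INTER_CUBIC)
C=cv2.resize(t['image'][165:215,180:250,::-1],(350,250),interpolation=cv2.INTER_CUBIC)
cv2.imwrite('pics/comp3.png',np.hstack([A,np.vstack([B,C])]))
```

```text
(no output)
```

View pics/comp3.png

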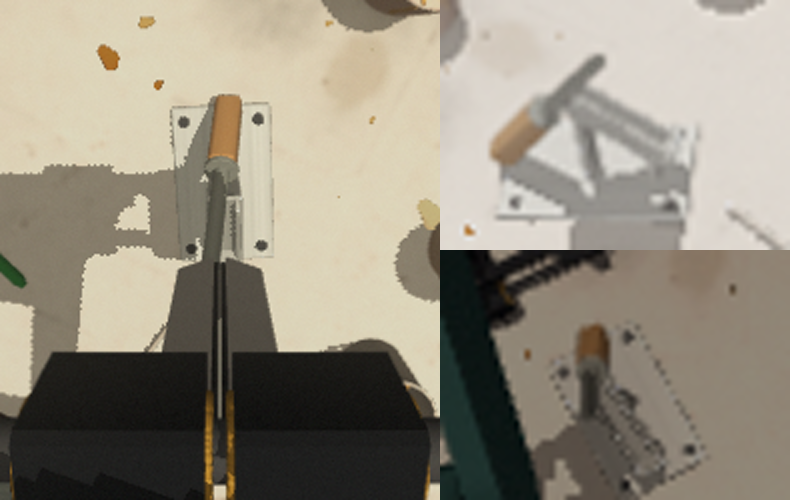

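Now the handle end rests near the plate's far end, with the shaft over the channel's top and the tip up. I triangulate the handle end, collar and tip.

Run:
```python
from h import *
w=load('w3');s=load('s2');t=load('t3')
W=lambda x,y:(210+x/2-.25,100+y/2-.25)
S=lambda x,y:(230+(x-440)/5-.4,255+y/5-.4)
T=lambda x,y:(180+(x-440)/5-.4,165+(y-250)/5-.4)
pts={'end':[W(227,97),S(503,151),T(595,330)],'col':[W(222,166),S(542,107),T(592,369)],'tip':[None,S(602,59),T(588,414)]}
for k,(a,b,c) in pts.items():
    if a: print(k,'ws',tri(w,a,s,b),'wt',tri(w,a,t,c))
    print(k,'st',tri(s,b,t,c))
```

```text
end ws (array([0.57069181, 0.21116667, 0.00754418]), np.float64(0.004871466547855341)) wt (array([0.57199842, 0.21326017, 0.0077285 ]), np.float64(6.844183893279756e-05))
end st (array([0.56955576, 0.21138734, 0.01097418]), np.float64(0.004141625955251817))
col ws (array([0.53658368, 0.19984265, 0.06294887]), np.float64(0.0011793939107689702)) wt (array([0.53575545, 0.2011992 , 0.06189918]), np.float64(0.0026362762062795758))
col st (array([0.53418563, 0.20110211, 0.06650374]), np.float64(0.00016640487924952108))
tip st (array([0.49299   , 0.18850324, 0.12433531]), np.float64(0.0039327412291220165))
```

Positions are consistent: end to collar 66 mm, collar to tip 75 mm, leaning 55° with the tip up, heading about 17.5°.

New plan:
1. Grip the handle at s≈104 and wait for full grip before lifting.
2. Press the overhanging handle end down on the block's front top edge, so the needle swings tip-down.
3. Finish by pushing the shaft flush against the back face.

carry_out(targets=[[0, 0, 0, 0, 8.3], [0, 0, 0, 0, 0], [0, 0, 0, 0, 0], [0, 0, 0, 0, 0], [0, 0, 0, 0, 0], [0, 0, 0, 0, 0], [0, 0, 0, 0, 0], [0, 0, 0, 0, 0], [0, 0, 0, 0, 0], [0, 0, 0, 0, 0]])

```text
time: 6.35
tool_pos: [0.5402, 0.2048, 0.2317]
ee_rot: [2.092, 1.571, -0.744]
wrist_force: [0.1, -0.2, -0.4]
width: 0.0772
```

Run:
```python
from h import *
w=snap('wrist','w4');s=snap('scene','s4')
plan([.550,.205,.022],107.5)
im=cv2.cvtColor(w['image'],cv2.COLOR_RGB2HSV)
m=cv2.inRange(im,(5,90,60),(20,255,255)); m[:,280:360]*=1; m[:,:280]=0;m[:,365:]=0;m[:110]=0;m[230:]=0
m=cv2.morphologyEx(m,cv2.MORPH_OPEN,np.ones((3,3)))
c=max(cv2.findContours(m,0,2)[0],key=cv2.contourArea); r=cv2.minAreaRect(c); b=cv2.boxPoints(r);print(r)
e=[(b[i]+b[(i+1)%4])/2 for i in range(4)]; e=sorted(e,key=lambda q:q[1]); hi,lo=e[0],e[-1]
A=plane(w,hi,.012);B=plane(w,lo,.061);print(hi,lo,A,B,np.degrees(np.arctan2(*(A-B)[1::-1])))
```

```text
t 6.45 p [0.5402 0.2048 0.2317] xdir [ 0. -0. -1.] yaw_y -72.5 j6 1.53 w 0.0852 F [-0.2 -0.4 -0.1]
turn 0.0 alt -180.0 shift after turn cm [20.97  0.27 -0.94] shift w/o turn [20.97  0.27 -0.94]
((321.0, 163.5), (31.0, 14.0), 90.0)
[321. 148.] [321. 179.] [0.57357126 0.21187326 0.012     ] [0.54122989 0.20193965 0.061     ] 17.07427206556593
```

carry_out(targets=[[0, 0, 0.25, -1.0, 0], [0, 0, 0, 0, 0], [0, 4, 0, 0, 0], [0, 4, 0, 0, 0], [0, 4, 0, 0, 0], [0, 4, 0, 0, 0], [0, 3, 0, 0, 0], [0, 2, 0, 0, 0], [0, 0, 0, 0, 0], [0, 0, 0, 0, 0]])

```text
time: 7.45
tool_pos: [0.5508, 0.2054, 0.0218]
ee_rot: [0.195, 1.571, -2.642]
wrist_force: [0.2, -0.4, -0.3]
width: 0.0938
```

carry_out(targets=[[1, 0, 0, 0, 0], [1, 0, 0, 0, 0], [1, 0, 0, 0, 0], [1, 0, 0, 0, 0], [1, 0, 0, 0, 0], [1, 0, 0, 0, 0], [1, 0, 0, 0, 0], [1, 0, 0, 0, 0], [1, 0, 0, 0, 0], [1, 0, 0, 0, 0], [1, 0, 0, 0, 0], [1, 0, 0, 0, 0], [1, 0, 0, 0, 0], [1, 0, 0, 0, 0], [1, 0, 0, 0, 0]])

```text
time: 8.95
tool_pos: [0.5505, 0.2054, 0.0216]
ee_rot: [2.475, 1.571, -0.361]
wrist_force: [-0.3, -0.4, -0.7]
width: 0.0168
```

carry_out(targets=[[1, -0.5, 0, 0, 0], [1, -0.5, 0, 0, 0], [1, -1, 0, 0, 0], [1, -1, 0, 0, 0], [1, -1, 0, 0, 0], [1, 0, 0, 0, 0]])

```text
time: 9.55
tool_pos: [0.5522, 0.2058, 0.0645]
ee_rot: [3.077, 1.566, 0.24]
wrist_force: [1.4, -0.5, -0.7]
width: 0.017
```

carry_out(targets=[[1, -2, 0, 0, 0], [1, -3, 0, 0, 0], [1, -4, 0, 0, 0], [1, -4, 0, 0, 0], [1, -3, 0, 0, 0], [1, 0, 0, 0, 0], [1, 0, 0, 0, 0]])

```text
time: 10.25
tool_pos: [0.5506, 0.2054, 0.2215]
ee_rot: [2.935, 1.57, 0.099]
wrist_force: [0.3, -0.3, -1.2]
width: 0.017
```

Run:
```python
from h import *
plan([.440,-.205,.20],93)
s=snap('scene','s5');t=snap('top','t5');o=robot.get_obs()
u=proj(s,np.array(o['tool_pos']));print(u,proj(t,np.array(o['tool_pos'])))
x,y=int(u[0])-50,int(u[1])-55
w=robot.snapshot('wrist')
cv2.imwrite('pics/s5c.png',np.hstack([cv2.resize(s['image'][y:y+100,x:x+100,::-1],(400,400),interpolation=cv2.INTER_CUBIC),w['image'][:,120:520,::-1]]))
```

```text
t 10.25 p [0.5506 0.2054 0.2215] xdir [ 0.001  0.    -1.   ] yaw_y -72.5 j6 1.53 w 0.017 F [ 0.3 -0.3 -1.2]
turn 14.5 alt -165.5 shift after turn cm [ 2.14 40.41 13.19] shift w/o turn [ 2.14 35.82 22.89]
[236.20632849 240.4298267 ] [196.95159861 175.97205471]
```

View pics/s5c.png

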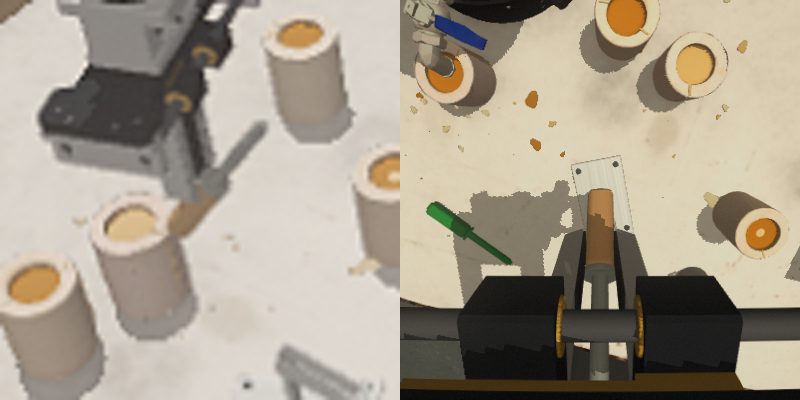

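The needle is held with tip up and handle end down. Next I locate the block's edges to size the press.

Run:
```python
from h import *
s=load('scene0');t=load('top0')
S=lambda x,y:(290+(x-399+.5)/5.7-.5,170+(y+.5)/5.7-.5)
T=lambda x,y:(297+(x-399+.5)/5.7-.5,162+(y-314+.5)/5.7-.5)
for n,a,b in [('front+y',S(565,216),T(460,515)),('front-y',S(669,72),T(706,494)),('back+y',S(470,184),T(453,398)),('back-y',S(577,44),T(695,380))]:
    print(n,plane(s,a,.085).round(4),plane(t,b,.085).round(4))
plan([.503,-.207,.16],93)
```

```text
front+y [ 0.4954 -0.1348  0.085 ] [ 0.4949 -0.1343  0.085 ]
front-y [ 0.5052 -0.2846  0.085 ] [ 0.5044 -0.2822  0.085 ]
back+y [ 0.5607 -0.1314  0.085 ] [ 0.5661 -0.1316  0.085 ]
back-y [ 0.5719 -0.281   0.085 ] [ 0.574  -0.2779  0.085 ]
t 10.4 p [0.5493 0.205  0.2186] xdir [-0.005 -0.001 -1.   ] yaw_y -72.5 j6 1.53 w 0.017 F [ 0.5  0.5 -1.7]
turn 14.5 alt -165.5 shift after turn cm [ 5.94 40.9   6.75] shift w/o turn [ 5.94 37.91 16.77]
```

carry_out(targets=[[1, 0, 0, 0, 7.6], [1, 0, 0, 0, 7.6], [1, 0, 3, 0.5, 0], [1, 0, 4, 0.7, 0], [1, 0, 4, 0.7, 0], [1, 0, 4, 0.7, 0], [1, 0, 4, 0.7, 0], [1, 0, 4, 0.7, 0], [1, 0, 4, 0.7, 0], [1, 0, 4, 0.7, 0], [1, 1, 4, 0.7, 0], [1, 2, 4, 0.7, 0], [1, 2, 2, 0, 0], [1, 0, 0, 0, 0], [1, 0, 0, 0, 0], [1, 0, 0, 0, 0]])

```text
time: 12.0
tool_pos: [0.4993, -0.206, 0.1721]
ee_rot: [-2.697, 1.57, 0.486]
wrist_force: [-0.6, 0.5, -0.5]
width: 0.017
```

Run:
```python
from h import *
plan([.505,-.207,.103],93.7)
```

```text
t 12.0 p [ 0.4993 -0.206   0.1721] xdir [ 0.001  0.    -1.   ] yaw_y -87.6 j6 1.03 w 0.017 F [-0.6  0.5 -0.5]
turn -1.33 alt 178.7 shift after turn cm [ 6.91  0.14 -0.55] shift w/o turn [ 6.91  0.13 -0.56]
```

carry_out(targets=[[1, 2, 0.1, -0.55, -1.3], [1, 2, 0, 0, 0], [1, 2, 0, 0, 0], [1, 0.9, 0, 0, 0], [1, 0.4, 0, 0, 0], [1, 0.4, 0, 0.3, 0], [1, 0, 0, 0, 0], [1, 0, 0, 0, 0]])

```text
time: 12.8
tool_pos: [0.5031, -0.2073, 0.0992]
ee_rot: [2.896, 1.566, -0.181]
wrist_force: [-2.6, 2.7, 7.4]
width: 0.0174
```

carry_out(targets=[[1, 0.3, 0, 0.4, 0], [1, 0.3, 0, 0.4, 0], [1, 0.2, 0, 0.4, 0], [1, 0.2, 0, 0.4, 0], [1, 0, 0, 0.2, 0], [1, 0, 0, 0, 0], [1, 0, 0, 0, 0]])

```text
time: 13.5
tool_pos: [0.4839, -0.2093, 0.0858]
ee_rot: [2.291, 1.569, -0.788]
wrist_force: [-1.5, 0.0, 4.8]
width: 0.0173
```

carry_out(targets=[[1, 0.5, 0, 0, 0], [1, 0.5, 0, 0, 0], [1, 0.5, 0, 0, 0], [1, 0.5, 0, 0, 0], [1, 0, 0, 0, 0], [1, 0, 0, 0, 0]])

```text
time: 14.1
tool_pos: [0.4833, -0.2092, 0.0642]
ee_rot: [-0.16, 1.57, 3.044]
wrist_force: [-1.6, -1.1, 1.6]
width: 0.0178
```

carry_out(targets=[[1, 0.5, 0, 0, 0], [1, 0.5, 0, 0, 0], [1, 0.5, 0, 0, 0], [1, 0.5, 0, 0, 0], [1, 0, 0, 0, 0], [1, 0, 0, 0, 0]])

```text
time: 14.7
tool_pos: [0.4844, -0.2094, 0.0466]
ee_rot: [2.652, 1.568, -0.426]
wrist_force: [-3.2, 0.8, 9.9]
width: 0.0175
```

Run:
```python
from h import *
s=snap('scene','s6');w=snap('wrist','w6');o=robot.get_obs()
u=proj(s,np.array(o['tool_pos']));print(u,o['wrist_force'],o['width'])
x,y=int(u[0])-50,int(u[1])-60
cv2.imwrite('pics/s6c.png',np.hstack([cv2.resize(s['image'][y:y+100,x:x+100,::-1],(400,400),interpolation=cv2.INTER_CUBIC),w['image'][:,120:520,::-1]]))
```

```text
[332.03543804 203.84930074] [-3.34848997  1.44532954  9.40855975] 0.017717700792166738
```

View pics/s6c.png

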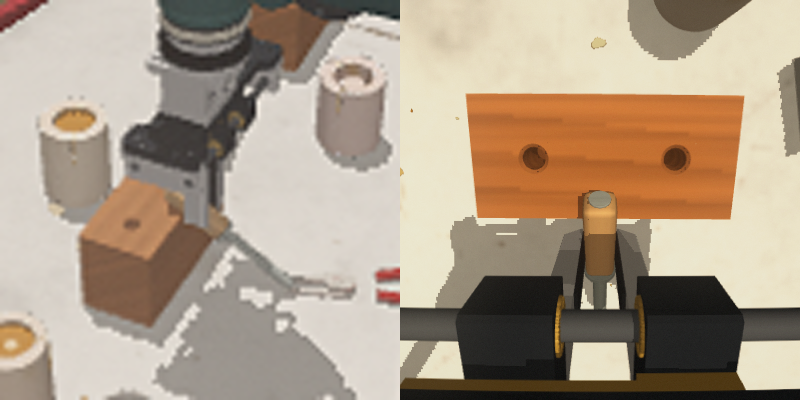

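The handle has swung over the edge and the tip now points down, about 40° below level. It is limited by the tip touching the table: grasp height is 66 mm and the tip is 104 mm from the grasp. I lift, cross the block and go to the back face.

carry_out(targets=[[1, -1, 0, 0, 0], [1, -2, 0, 0, 0], [1, -3, 0, 0, 0], [1, -3, 0, 0, 0], [1, -3, 0, 0, 0], [1, -2, 0, 0, 0], [1, 0, -1, -3, 0], [1, 0, -1, -4, 0], [1, 0, -1, -4, 0], [1, 0, 0, -4, 0], [1, 0, 0, -4, 0], [1, 0, 0, 0, 0], [1, 0, 0, 0, 0]])

```text
time: 16.1
tool_pos: [0.6714, -0.1667, 0.1818]
ee_rot: [-0.398, 1.566, 2.807]
wrist_force: [-0.3, 0.4, -0.4]
width: 0.0177
```

Run:
```python
from h import *
plan([.675,-.172,.091],93.7)
s=snap('scene','s7')
```

```text
t 16.1 p [ 0.6714 -0.1667  0.1818] xdir [-0.004  0.001 -1.   ] yaw_y -86.3 j6 1.18 w 0.0177 F [-0.3  0.4 -0.4]
turn -0.05 alt 180.0 shift after turn cm [ 9.08  0.57 -0.37] shift w/o turn [ 9.08  0.57 -0.37]
```

carry_out(targets=[[1, 3, 0.3, -0.3, 0], [1, 3, 0.2, 0, 0], [1, 3, 0, 0, 0], [1, 0, 0, 0, 0], [1, 0, 0, 1, 0], [1, -0.2, 0, 1, 0], [1, -0.2, 0, 1, 0], [1, -0.2, 0, 0.5, 0], [1, 0, 0, 0, 0]])

```text
time: 17.05
tool_pos: [0.6461, -0.1748, 0.1096]
ee_rot: [2.911, 1.549, -0.168]
wrist_force: [9.3, 0.6, 3.4]
width: 0.018
```

carry_out(targets=[[1, -0.6, 0, 0.4, 0], [1, -0.6, 0, 0.5, 0], [1, -0.4, 0, 0.7, 0], [1, -0.3, 0, 0.8, 0], [1, -0.3, 0, 0.8, 0], [1, 0, 0, 0, 0]])

```text
time: 17.65
tool_pos: [0.6106, -0.1774, 0.1303]
ee_rot: [2.758, 1.557, -0.321]
wrist_force: [3.7, 0.8, 8.1]
width: 0.0173
```

carry_out(targets=[[1, -0.3, 0, 0.7, 0], [1, -0.3, 0, 0.7, 0], [1, -0.2, 0, 0.7, 0], [1, -0.1, 0, 0.5, 0], [1, 0, 0, 0, 0], [1, 0, 0, 0, 0]])

```text
time: 18.25
tool_pos: [0.5814, -0.1779, 0.1311]
ee_rot: [-0.392, 1.57, 2.812]
wrist_force: [-0.3, 0.2, -1.5]
width: 0.018
```

Run:
```python
from h import *
plan([.575,-.175,.131],93.7)
s=snap('scene','s8');w=snap('wrist','w8');o=robot.get_obs()
u=proj(s,np.array(o['tool_pos']));x,y=int(u[0])-50,int(u[1])-55
cv2.imwrite('pics/s8c.png',np.hstack([cv2.resize(s['image'][y:y+100,x:x+100,::-1],(400,400),interpolation=cv2.INTER_CUBIC),w['image'][:,120:520,::-1]]))
```

```text
t 18.25 p [ 0.5814 -0.1779  0.1311] xdir [-0.001  0.    -1.   ] yaw_y -86.4 j6 1.12 w 0.018 F [-0.3  0.2 -1.5]
turn -0.12 alt 179.9 shift after turn cm [ 0.01 -0.33  0.62] shift w/o turn [ 0.01 -0.33  0.62]
```

View pics/s8c.png

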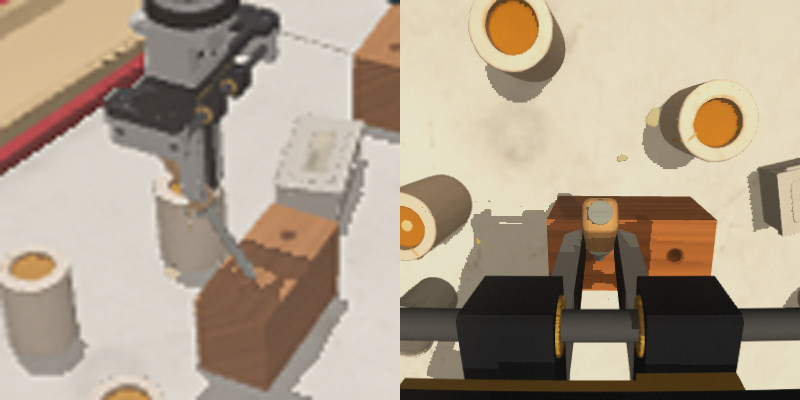

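The tip slid over the block's top edge: force is zero and the tip is at crop (258,280). I measure the needle's present angle from the ray cut with the needle's vertical plane.

```bash
cat >> h.py <<'E'
def angle(s,tip):
    o=robot.get_obs();R=Ro.from_euler('xyz',o['ee_rot']).as_matrix();g=np.array(o['tool_pos'])-.019*R[:,0]
    n=R[:,1];c,d=ray(s,tip);X=c+d*(n@(g-c))/(n@d);v=g-X
    print('tip',X.round(4),'grasp',g.round(4),'L',np.linalg.norm(v).round(4),'elev',np.degrees(np.arctan2(v[2],np.hypot(v[0],v[1]))).round(1))
E
python3 - <<'E'
from h import *
s=load('s8');o=robot.get_obs();u=proj(s,np.array(o['tool_pos']));x,y=int(u[0])-50,int(u[1])-55
for q in [(256,280),(260,277)]: angle(s,(x+q[0]/4-.4,y+q[1]/4-.4))
E
```

```text
tip [ 0.5312 -0.181   0.0836] grasp [ 0.5817 -0.1778  0.1501] L 0.0836 elev 52.7
tip [ 0.5271 -0.1813  0.0887] grasp [ 0.5817 -0.1778  0.1501] L 0.0823 elev 48.3
```

Run:
```python
from h import *
w=load('w8');s=load('s8');o=robot.get_obs();R=Ro.from_euler('xyz',o['ee_rot']).as_matrix();g=np.array(o['tool_pos'])-.019*R[:,0]
c,d=ray(w,(320,212))
for z in np.arange(.16,.20,.004):
    X=c+d*(z-c[2])/d[2];v=X-g;print(X.round(3),'e',np.linalg.norm(v).round(4),'elev',np.degrees(np.arctan2(v[2],-v@np.array([-1,-.06,0]))).round(1), proj(s,X).round(1))
u=proj(s,np.array(o['tool_pos']));print('crop origin',int(u[0])-50,int(u[1])-55, 'handle end seen',int(u[0])-50+172/4,int(u[1])-55+165/4, 'grasp px',proj(s,g))
```

```text
[ 0.6   -0.178  0.16 ] e 0.021 elev 28.2 [298.4 174.3]
[ 0.601 -0.178  0.164] e 0.0242 elev 35.2 [298.  173.3]
[ 0.603 -0.178  0.168] e 0.0276 elev 40.5 [297.6 172.3]
[ 0.604 -0.178  0.172] e 0.0312 elev 44.6 [297.2 171.3]
[ 0.605 -0.177  0.176] e 0.035 elev 47.8 [296.9 170.2]
[ 0.606 -0.177  0.18 ] e 0.0388 elev 50.4 [296.5 169.2]
[ 0.608 -0.177  0.184] e 0.0427 elev 52.6 [296.1 168.2]
[ 0.609 -0.177  0.188] e 0.0466 elev 54.4 [295.7 167.2]
[ 0.61  -0.177  0.192] e 0.0506 elev 55.9 [295.3 166.2]
[ 0.611 -0.177  0.196] e 0.0546 elev 57.1 [294.9 165.1]
[ 0.613 -0.177  0.2  ] e 0.0587 elev 58.2 [294.5 164.1]
crop origin 253 127 handle end seen 296.0 168.25 grasp px [303.06272164 178.11419685]
```

The needle is at about 50° elevation, gripped near s≈97. The first push began too high, so I repeat it about 30 mm lower.

carry_out(targets=[[1, -2, 0, 0, 0], [1, -1, 0, -2, 0], [1, 0, 0, -3, 0], [1, 0, 0, -3, 0], [1, 0, 0, -1, 0], [1, 2, 0, 0, 0], [1, 3, 0, 0, 0], [1, 3, 0, 0, 0], [1, 0.7, 0, 0, 0], [1, 0, 0, 0, 0], [1, 0, 0, 0, 0]])

```text
time: 19.45
tool_pos: [0.6726, -0.1725, 0.0763]
ee_rot: [2.735, 1.568, -0.343]
wrist_force: [0.8, 0.2, -0.8]
width: 0.0173
```

Run:
```python
from h import *
plan([.66,-.175,.075],93.7)
s=snap('scene','s9')
```

```text
t 19.45 p [ 0.6726 -0.1725  0.0763] xdir [ 0.002 -0.001 -1.   ] yaw_y -86.4 j6 1.18 w 0.0173 F [ 0.8  0.2 -0.8]
turn -0.1 alt 179.9 shift after turn cm [0.13 0.16 1.27] shift w/o turn [0.13 0.17 1.27]
```

carry_out(targets=[[1, 0, 0, 1.5, 0], [1, 0, 0, 1.5, 0], [1, 0, 0, 1, 0], [1, 0, 0, 0.7, 0], [1, -0.2, 0, 0.7, 0], [1, -0.2, 0, 0.7, 0], [1, 0, 0, 0, 0]])

```text
time: 20.2
tool_pos: [0.612, -0.1763, 0.0805]
ee_rot: [2.902, 1.566, -0.177]
wrist_force: [3.7, 0.0, 0.7]
width: 0.0177
```

carry_out(targets=[[1, -0.7, 0, 0.5, 0], [1, -0.7, 0, 0.5, 0], [1, -0.7, 0, 0.5, 0], [1, -0.6, 0, 0.5, 0], [1, -0.5, 0, 0.5, 0], [1, 0, 0, 0, 0], [1, 0, 0, 0, 0]])

```text
time: 20.9
tool_pos: [0.5859, -0.1779, 0.1115]
ee_rot: [2.559, 1.57, -0.52]
wrist_force: [2.5, -0.1, 0.1]
width: 0.0174
```

carry_out(targets=[[1, 0, 0, 0.5, 0], [1, 0, 0, 0.4, 0], [1, 0, 0, 0.3, 0], [1, 0, 0, 0.2, 0], [1, 0, 0, 0, 0], [1, 0, 0, 0, 0]])

```text
time: 21.5
tool_pos: [0.5718, -0.1786, 0.1108]
ee_rot: [2.267, 1.57, -0.812]
wrist_force: [3.6, 0.5, 0.4]
width: 0.0175
```

carry_out(targets=[[1, 0, 0, 0.3, 0], [1, 0, 0, 0.2, 0], [1, 0, 0, 0, 0], [1, 0, 0, 0, 0]])

```text
time: 21.9
tool_pos: [0.5666, -0.1789, 0.1106]
ee_rot: [0.21, 1.57, -2.869]
wrist_force: [3.0, -0.2, 0.6]
width: 0.0171
```

Run:
```python
from h import *
plan([.533,-.1675,.2],93.7)
w=snap('wrist','w10');s=snap('scene','s10');o=robot.get_obs()
u=proj(s,np.array(o['tool_pos']));x,y=int(u[0])-50,int(u[1])-55;print(x,y)
```

```text
t 21.9 p [ 0.5666 -0.1789  0.1106] xdir [-0. -0. -1.] yaw_y -86.4 j6 1.11 w 0.0171 F [ 3.  -0.2  0.6]
turn -0.11 alt 179.9 shift after turn cm [-8.94 -1.35  3.29] shift w/o turn [-8.94 -1.34  3.29]
257 133
```

Run:
```python
from h import *
w=load('w10');s=load('s10')
cv2.imwrite('pics/s10c.png',np.hstack([cv2.resize(s['image'][155:225,270:340,::-1],(490,490),interpolation=cv2.INTER_CUBIC),cv2.resize(w['image'][150:300,270:363,::-1],(304,490),interpolation=cv2.INTER_CUBIC)]))
```

```text
(no output)
```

View pics/s10c.png

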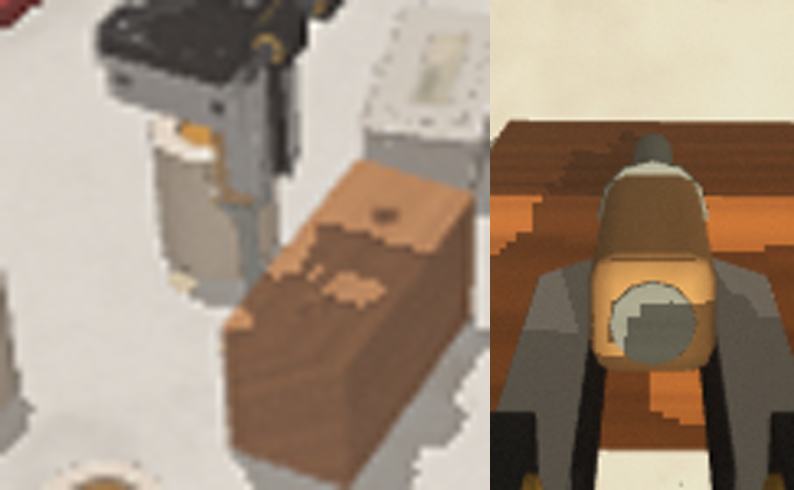

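Run:
```python
from h import *
w=load('w10');s=load('s10');o=robot.get_obs();R=Ro.from_euler('xyz',o['ee_rot']).as_matrix();g=np.array(o['tool_pos'])-.019*R[:,0]
h=-R[:,2]; h[2]=0; print('g',g,'h',h)   # handle heading (+x)
for sg in (90,97,104):
  for a in (65,70,75,80,85,90,95,100):
    A=np.radians(a);ax=np.cos(A)*h+np.array([0,0,np.sin(A)]); P=lambda q,r=0:g+ax*(q-sg)/1e3+r*(np.sin(A)*h-np.array([0,0,np.cos(A)]))
    print(sg,a,'end',proj(w,P(141))[1].round(1),'colfar',proj(w,P(79,.011))[1].round(1),'tip+',proj(w,P(6,.005))[1].round(1),'tip',proj(w,P(0,.0025))[1].round(1),'sc col',proj(s,P(75)).round(1),'s40',proj(s,P(40)).round(1),'tipx',(P(0)[:3]).round(3))
```

```text
g [ 0.56670618 -0.17883088  0.12956778] h [0.99803129 0.06271704 0.        ]
90 65 end 227.5 colfar 219.6 tip+ 234.9 tip 237.9 sc col [308.9 187.3] s40 [313.  195.3] tipx [ 0.529 -0.181  0.048]
90 70 end 236.4 colfar 218.2 tip+ 227.0 tip 229.6 sc col [308.6 187.3] s40 [312.  195.3] tipx [ 0.536 -0.181  0.045]
90 75 end 245.3 colfar 216.8 tip+ 219.1 tip 221.4 sc col [308.3 187.3] s40 [311.  195.3] tipx [ 0.543 -0.18   0.043]
90 80 end 254.1 colfar 215.6 tip+ 211.3 tip 213.2 sc col [308.  187.3] s40 [309.9 195.1] tipx [ 0.551 -0.18   0.041]
90 85 end 262.7 colfar 214.5 tip+ 203.6 tip 205.0 sc col [307.7 187.2] s40 [308.8 194.9] tipx [ 0.559 -0.179  0.04 ]
90 90 end 270.8 colfar 213.5 tip+ 196.0 tip 197.0 sc col [307.3 187.1] s40 [307.8 194.6] tipx [ 0.567 -0.179  0.04 ]
90 95 end 278.5 colfar 212.7 tip+ 188.4 tip 189.0 sc col [307. 187.] s40 [306.7 194.2] tipx [ 0.575 -0.178  0.04 ]
90 100 end 285.6 colfar 212.0 tip+ 181.0 tip 181.1 sc col [306.7 186.9] s40 [305.6 193.8] tipx [ 0.582 -0.178  0.041]
97 65 end 228.7 colfar 220.7 tip+ 235.3 tip 238.3 sc col [309.7 188.9] s40 [313.8 196.9]
[... 1093 characters left out ...]
nd 241.6 colfar 215.8 tip+ 218.3 tip 220.4 sc col [309.4 190.5] s40 [312.  198.4] tipx [ 0.54  -0.181  0.029]
104 80 end 247.5 colfar 213.0 tip+ 209.6 tip 211.4 sc col [308.8 190.5] s40 [310.7 198.2] tipx [ 0.549 -0.18   0.027]
104 85 end 253.2 colfar 210.3 tip+ 201.0 tip 202.4 sc col [308.1 190.3] s40 [309.3 197.9] tipx [ 0.558 -0.179  0.026]
104 90 end 258.7 colfar 207.8 tip+ 192.4 tip 193.5 sc col [307.5 190.2] s40 [307.9 197.5] tipx [ 0.567 -0.179  0.026]
104 95 end 263.9 colfar 205.4 tip+ 183.9 tip 184.6 sc col [306.9 189.9] s40 [306.6 197. ] tipx [ 0.576 -0.178  0.026]
104 100 end 268.8 colfar 203.1 tip+ 175.5 tip 175.8 sc col [306.3 189.7] s40 [305.2 196.5] tipx [ 0.585 -0.178  0.027]
```

Fitting the wrist view by rows (end 248.5, collar edge 200.5, tip 191) gives an axis of about 89–90° and grip s≈116, so the needle is upright and slid a little in the pads. I lift and move above hole0.

carry_out(targets=[[1, -1, 0, 0, 0], [1, -2, 0, 0, 0], [1, -3, 0, 0, 0], [1, -3, 0, 0, 0], [1, -1, 0, 0, 0], [1, 0, 0, 0, 0], [1, 0, -0.7, 1.2, 0], [1, 0, -0.6, 1.5, 0], [1, 0, 0, 0, 0], [1, 0, 0, 0, 0], [1, 0, 0, 0, 0]])

```text
time: 23.1
tool_pos: [0.5389, -0.1676, 0.2094]
ee_rot: [-0.358, 1.569, 2.846]
wrist_force: [0.1, -0.5, -0.1]
width: 0.0163
```

Run:
```python
from h import *
plan([.5332,-.1675,.2],93.7)
w=snap('wrist','w11');s=snap('scene','s11')
cv2.imwrite('pics/s11c.png',np.hstack([cv2.resize(s['image'][140:210,280:350,::-1],(490,490),interpolation=cv2.INTER_CUBIC),cv2.resize(w['image'][150:300,270:363,::-1],(304,490),interpolation=cv2.INTER_CUBIC)]))
```

```text
t 23.1 p [ 0.5389 -0.1676  0.2094] xdir [-0.002  0.001 -1.   ] yaw_y -86.4 j6 1.11 w 0.0163 F [ 0.1 -0.5 -0.1]
turn -0.11 alt 179.9 shift after turn cm [ 0.94 -0.05  0.57] shift w/o turn [ 0.94 -0.04  0.57]
```

View pics/s11c.png

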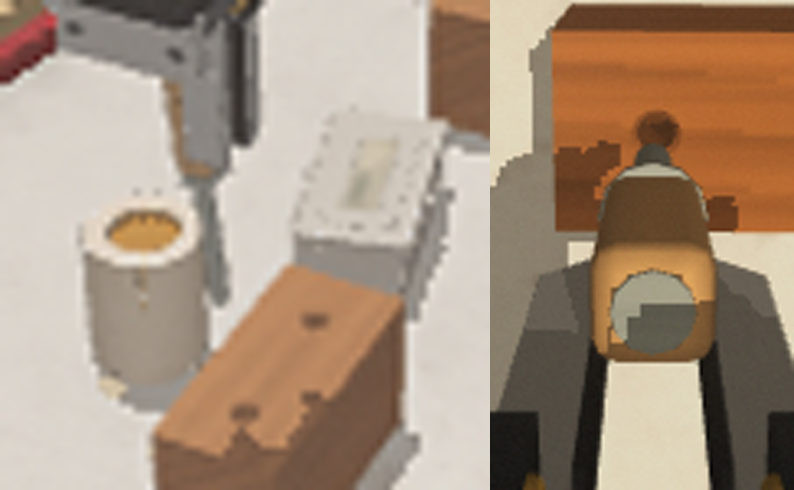

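Scene crop: the needle hangs below the gripper with the collar at (205,180) and tip at (222,303). Wrist: handle end at row 245, collar edge at 200.5, tip at about 193.5, with the hole0 mouth at crop (657,130). I solve for the angle and grip point.

```bash
cat > fit.py <<'E'
from h import *
from scipy.optimize import least_squares
w=load('w11');s=load('s11');o=robot.get_obs()
R=Ro.from_euler('xyz',o['ee_rot']).as_matrix();g=np.array(o['tool_pos'])-.019*R[:,0];h=-R[:,2].copy();h[2]=0;h/=np.linalg.norm(h)
def P(x,q,r=0):
    A=np.radians(x[1]);ax=np.cos(A)*h+np.array([0,0,np.sin(A)]);return g+ax*(q-x[0])/1e3+r*(np.sin(A)*h-np.array([0,0,np.cos(A)]))
S=lambda a,b:np.array([280+a/7-.43,140+b/7-.43])
def f(x):
    d=x[2:4]
    return np.r_[proj(w,P(x,141))[1]-245,proj(w,P(x,79,.011))[1]-200.5,proj(w,P(x,6,.005))[1]-193.5,
      (proj(s,P(x,77))+d-S(205,180)),(proj(s,P(x,0))+d-S(222,303)),d*.3]
r=least_squares(f,[110,85,0,0]);print(r.x.round(2),r.fun.round(1));print('tip',P(r.x,0),'g',g)
print('hole0 by wrist',plane(w,(270+(657-490)/3.27-.3,150+130/3.27-.3),.085))
E
python3 fit.py
```

```text
[122.19  87.81  -2.72 -10.16] [-0.5  2.5 -1.3  0.6  0.5 -0.3  0.5 -0.8 -3. ]
tip [ 0.53455827 -0.16798449  0.10682504] g [ 0.53921087 -0.16769247  0.22892726]
hole0 by wrist [ 0.53638819 -0.17010771  0.085     ]
```

```bash
cat >> fit.py <<'E'
print('tcp scene',proj(s,np.array(o['tool_pos'])), 'wrist',proj(w,np.array(o['tool_pos'])))
for z in (.10,.11,.12,.13,.14,.15): print(z,proj(s,np.array([.536,-.168,z])))
X,e=tri(w,(319.7,193.5),s,S(222,300));print('tri tip',X,e)
X,e=tri(w,(319.7,245),s,S(165,85));print(X)
E
python3 fit.py
```

```text
[122.19  87.81  -2.72 -10.16] [-0.5  2.5 -1.3  0.6  0.5 -0.3  0.5 -0.8 -3. ]
tip [ 0.53455827 -0.16798449  0.10682504] g [ 0.53921087 -0.16769247  0.22892726]
hole0 by wrist [ 0.53638819 -0.17010771  0.085     ]
tcp scene [311.40976704 169.55021864] wrist [318.44783451 224.69319717]
0.1 [313.38878656 194.80848664]
0.11 [313.29321377 192.64682349]
0.12 [313.19672576 190.46312008]
0.13 [313.09931075 188.25706843]
0.14 [313.0009568  186.02835554]
0.15 [312.9016518  183.77666326]
tri tip [ 0.5459176  -0.16961029  0.15001102] 0.00448376692275929
[ 0.55827138 -0.16347705  0.28041634]
```

```bash
cat > d.py <<'E'
from h import *
w=load('w11');f=w['camera_matrix'][0][0];print('f',f,'cam',np.array(w['pose'])[:3,3].round(4), 'dist',np.round(w['distortion'],3))
T=np.array(w['pose'])
C=lambda x,y:(270+(x-490+.5)/3.267-.5,150+(y+.5)/3.267-.5)
for n,a,b,wd in [('end',C(594,310),C(716,310),18),('collar',C(600,210),C(708,210),22),('shaft',C(635,158),C(674,158),10)]:
    dep=f*wd/1e3/(b[0]-a[0]); m=(np.array(a)+b)/2; o,d=ray(w,m); fw=-T[:3,2]; X=o+d*dep/(d@fw); print(n,X.round(4))
s=load('s11');print('hole0 scene',plane(s,(314.4,198.4),.085),'top->',.5332,-.1675,'wrist hole',plane(w,C(657,130),.085))
E
python3 d.py
```

```text
f 311.59200079230203 cam [ 0.6145 -0.1636  0.4223] dist [-0.035  0.     0.     0.     0.   ]
end [ 0.555  -0.1677  0.2829]
collar [ 0.552  -0.1679  0.2245]
shaft [ 0.5486 -0.1683  0.1698]
hole0 scene [ 0.53226413 -0.16771125  0.085     ] top-> 0.5332 -0.1675 wrist hole [ 0.53640007 -0.17010689  0.085     ]
```

Widths in the wrist view and the scene–wrist triangulation agree. The needle is upright (about 87°) but sits 12 mm off the pad centre, with the collar at z≈0.2245 and the tip at about (0.547,−0.169,0.149). That also explains the earlier extra travel at the wall. I correct by −12 mm in x and lower towards hole0.

carry_out(targets=[[1, 0, 0, 0.6, 0], [1, 0, 0, 0.6, 0], [1, 0, 0, 0, 0], [1, 1.5, 0, 0, 0], [1, 2, 0, 0, 0], [1, 1.5, 0, 0, 0], [1, 0.5, 0, 0, 0], [1, 0, 0, 0, 0], [1, 0, 0, 0, 0]])

```text
time: 24.1
tool_pos: [0.5274, -0.1684, 0.1562]
ee_rot: [2.603, 1.57, -0.476]
wrist_force: [0.1, 0.2, -0.8]
width: 0.0167
```

Run:
```python
from h import *
plan([.5268,-.1676,.15],93.7)
snap('wrist','w12');s=snap('scene','s12')
w=load('w12')
cv2.imwrite('pics/s12c.png',np.hstack([cv2.resize(s['image'][140:210,280:350,::-1],(490,490),interpolation=cv2.INTER_CUBIC),cv2.resize(w['image'][150:300,270:363,::-1],(304,490),interpolation=cv2.INTER_CUBIC)]))
# numeric: grey shaft profile in the scene
hsv=cv2.cvtColor(s['image'],cv2.COLOR_RGB2HSV)
for r in range(168,202,2): print(r,' '.join('%3d/%3d'%(hsv[r,c,1],hsv[r,c,2]) for c in range(304,324)))
```

```text
t 24.1 p [ 0.5274 -0.1684  0.1562] xdir [ 0.001 -0.    -1.   ] yaw_y -86.4 j6 1.1 w 0.0167 F [ 0.1  0.2 -0.8]
turn -0.1 alt 179.9 shift after turn cm [ 0.62 -0.09  0.06] shift w/o turn [ 0.62 -0.09  0.06]
168  30/226  23/221  16/222  34/182  87/143  86/140  18/139  14/131  17/137  16/140  17/138  20/129  27/ 96  27/ 65  42/ 55  16/124  16/146  17/219  22/211  25/193
170  57/192  37/221  33/229  29/213  76/150 103/141  18/139  15/139  15/137  15/138  17/138  18/130  24/ 97  36/ 64  33/ 54  18/129  17/147  19/215  25/182  25/205
172 156/196 137/147  32/222  29/232  69/155 102/137  20/139  15/138  15/138  15/138  18/141  20/112  21/109  35/ 66  39/ 52  18/126  19/200  20/207  23/207  24/210
174 114/194  27/224  30/228  31/231  55/157 101/136   8/169  11/141  15/137  17/139  15/139  16/130  18/154  23/131  29/104  19/162  16/218  18/207  27/149  31/139
176  28/228  33/227  41/175  46/144  56/132  95/137  62/139  27/133  18/138  15/137  15/138  20/127  19/146  17/220  17/221  17/219  16/220  18/208  23/153  25/145
178  46/156  47/153  47/152  49/147  50/138  43/155  65/134  89/143  98/149
[... 1192 characters left out ...]
/186 121/181 121/177 123/178 120/182 123/185
194  34/152  17/152  20/154  99/182 125/191 121/191 123/187 123/185 123/188  97/155  18/125   9/118 110/167 123/182 122/177 124/175 122/180 124/185 122/186 120/189
196  20/154  51/165 119/190 123/191 121/191 122/184 121/183 123/184 123/185 125/191 115/178  90/155 123/180 125/177 122/180 121/183 121/186 119/186 123/183 121/186
198  99/181 122/190 121/191 121/186 123/183 124/185 125/186 122/188 121/185 120/142 108/120 115/129 116/134 123/178 121/187 121/186 121/183 122/182 123/183 124/189
200 126/190 123/187 123/179 118/183 121/185 122/186 121/188 121/190 121/188 122/174 123/156 114/128 111/122 123/187 121/188 123/183 123/184 123/187 123/188 118/134
```

Scene pixels: tip at (314.3,195.5), hole0 mouth at (314.7,198.5). That fits the tip being about 12 mm straight above the mouth. I go down in small steps and watch the force.

carry_out(targets=[[1, 0.6, 0, 0, 0], [1, 0.6, 0, 0, 0], [1, 0.5, 0, 0, 0], [1, 0.5, 0, 0, 0], [1, 0, 0, 0, 0], [1, 0, 0, 0, 0]])

```text
time: 24.8
tool_pos: [0.527, -0.1683, 0.1334]
ee_rot: [-0.271, 1.57, 2.933]
wrist_force: [0.2, -0.4, -0.8]
width: 0.0164
```

carry_out(targets=[[1, 0.6, 0, 0, 0], [1, 0.6, 0, 0, 0], [1, 0.6, 0, 0, 0], [1, 0.6, 0, 0, 0], [1, 0, 0, 0, 0], [1, 0, 0, 0, 0]])

```text
time: 25.4
tool_pos: [0.5269, -0.1683, 0.1093]
ee_rot: [-0.289, 1.57, 2.916]
wrist_force: [-0.7, -0.4, -2.1]
width: 0.0166
```

carry_out(targets=[[1, 0.5, 0, 0, 0], [1, 0.5, 0, 0, 0], [1, 0.4, 0, 0, 0], [1, 0, 0, 0, 0], [1, 0, 0, 0, 0]])

```text
time: 25.9
tool_pos: [0.5271, -0.169, 0.0975]
ee_rot: [2.022, 1.569, -1.057]
wrist_force: [-3.6, -0.6, 6.1]
width: 0.0167
```

Force rises at about 47 mm depth, which suggests the wax. I release and see whether it drops.

carry_out(targets=[[0, 0, 0, 0, 0], [0, 0, 0, 0, 0], [0, 0, 0, 0, 0], [0, 0, 0, 0, 0], [0, 0, 0, 0, 0], [0, 0, 0, 0, 0], [0, 0, 0, 0, 0]])

```text
time: 26.6
tool_pos: [0.5271, -0.1683, 0.0956]
ee_rot: [0.406, 1.571, -2.673]
wrist_force: [0.7, -0.4, 0.4]
width: 0.0688
```

Run:
```python
from h import *
plan([.536,-.168,.12],93.7)
w=snap('wrist','w13');s=snap('scene','s13')
hsv=cv2.cvtColor(s['image'],cv2.COLOR_RGB2HSV)
for r in range(164,202,2): print(r,' '.join('%3d/%3d'%(hsv[r,c,1],hsv[r,c,2]) for c in range(306,324)))
hw=cv2.cvtColor(w['image'],cv2.COLOR_RGB2HSV)
print('wrist');
for r in range(170,262,4): print(r,' '.join('%3d/%3d'%(hw[r,c,1],hw[r,c,2]) for c in range(296,348,3)))
```

```text
t 26.6 p [ 0.5271 -0.1683  0.0956] xdir [-0. -0. -1.] yaw_y -86.4 j6 1.1 w 0.0688 F [ 0.7 -0.4  0.4]
turn -0.1 alt 179.9 shift after turn cm [-2.44  0.03 -0.89] shift w/o turn [-2.44  0.03 -0.89]
164  24/ 63  26/ 60  26/ 60  31/ 58  32/ 56  28/ 55  18/ 70  16/113  15/139  16/115  21/ 61  35/ 58  18/100  15/139  15/139  17/108  19/ 81  17/ 74
166  24/ 64  25/ 61  32/ 64  29/ 62  33/ 62  32/ 63  33/ 61  25/ 62  31/ 57  25/ 51  26/107  17/230  17/176  16/124  15/ 83  20/ 78  17/ 91  16/124
168  32/ 64  26/ 60  28/ 63  29/ 62  29/ 62  25/ 61  24/ 63  26/ 59  29/ 53  20/189  18/226  18/229  20/140  18/ 84  16/ 80  29/ 61  31/ 50  21/122
170  28/ 63  32/ 63  32/ 64  31/ 65  21/ 61  26/ 60  29/ 61  28/ 63  25/ 61  28/ 54  24/ 54  22/ 58  16/ 62  22/ 70  33/ 61  35/ 59  40/ 51  18/129
172  22/ 82  26/ 68  24/ 64  27/ 66  13/ 76  24/ 64  29/ 62  26/ 60  22/ 59  21/ 62  25/ 62  29/ 62  25/ 61  25/ 62  26/ 58  34/ 60  34/ 52  20/129
174  25/ 61  37/ 62  29/ 62  24/ 63  23/ 67  25/ 62  26/ 58  20/ 78  69/ 85  33/ 62  30/ 59  26/ 59  30/ 59  34/ 60  30/ 60  38/ 60  33/ 54  18/130
176  18/144  16/
[... 4617 characters left out ...]
/218 146/224  43/180  45/181  43/180  41/180  41/180  53/155 142/234 147/225 153/202 179/107 175/109 178/110
246 179/120 173/122 144/110 149/193 134/141  41/182  40/179  40/183  41/181  44/181  43/182  42/182  44/175 146/227 149/206 177/117 184/115 177/115
250 175/124 173/122 147/113 150/195  45/152  43/177  42/175  42/176  42/175  42/175  42/176  43/177  42/177 144/229 152/207 174/120 178/119 179/117
254  39/236  36/236 149/130 151/188  87/155  42/178  43/178  41/175  42/178  44/179  43/180  44/180  42/181 148/228 151/206  57/148  56/150  56/150
258  38/233  43/233 146/101 150/126 146/133  56/109  52/108  51/105  49/105  48/106  45/107  45/103  82/130 147/139 145/127  55/149  54/150  57/148
```

Grey shaft and collar fill rows 192–199.5 of the scene, so about 30 mm of shaft is still out: hole0 is clogged. I locate the needle for a centred regrip.

Run:
```python
from h import *
w=load('w13');s=load('s13')
print('end',plane(w,(320,246),.181).round(4),'collar far',plane(w,(320.5,202.5),.119).round(4))
print('hole0 wrist-frame col check', plane(s,(314.2,198.8),.085).round(4),'collar scene', plane(s,(314.2,192.5),.119).round(4))
plan([.536,-.168,.128],93.7)
```

```text
end [ 0.5474 -0.168   0.181 ] collar far [ 0.5503 -0.1683  0.119 ]
hole0 wrist-frame col check [ 0.5318 -0.1656  0.085 ] collar scene [ 0.5281 -0.1614  0.119 ]
t 26.7 p [ 0.5271 -0.1683  0.0957] xdir [ 0. -0. -1.] yaw_y -86.4 j6 1.1 w 0.077 F [-0.1 -0.1 -0. ]
turn -0.1 alt 179.9 shift after turn cm [-3.23  0.02 -0.89] shift w/o turn [-3.23  0.02 -0.89]
```

carry_out(targets=[[0, -1.6, 0, 0, 0], [0, -1.6, 0, -0.7, 0], [0, 0, 0, -0.8, 0], [0, 0, 0, 0, 0], [0, 0, 0, 0, 0], [1, 0, 0, 0, 0], [1, 0, 0, 0, 0], [1, 0, 0, 0, 0], [1, 0, 0, 0, 0], [1, 0, 0, 0, 0], [1, 0, 0, 0, 0], [1, 0, 0, 0, 0], [1, 0, 0, 0, 0], [1, 0, 0, 0, 0], [1, 0, 0, 0, 0], [1, 0, 0, 0, 0], [1, 0, 0, 0, 0], [1, 0, 0, 0, 0], [1, 0, 0, 0, 0]])

```text
time: 28.6
tool_pos: [0.5421, -0.1675, 0.1277]
ee_rot: [1.848, 1.57, -1.231]
wrist_force: [0.4, -1.2, 0.1]
width: 0.0177
```

carry_out(targets=[[1, -1, 0, 0, 0], [1, -1.5, 0, 0, 0], [1, -1.5, 0, 0, 0], [1, -1.5, 0, 0, 0], [1, -1, 0, 0, 0], [1, 0, 0, 0, 0], [1, 0, 0, 0, 0]])

```text
time: 29.3
tool_pos: [0.542, -0.1673, 0.1929]
ee_rot: [1.862, 1.571, -1.217]
wrist_force: [-0.4, 0.2, -0.7]
width: 0.0176
```

Run:
```python
from h import *
plan([.5464,-.2474,.19],93.7)
w=snap('wrist','w14');s=snap('scene','s14')
hs=cv2.cvtColor(s['image'],cv2.COLOR_RGB2HSV);hw=cv2.cvtColor(w['image'],cv2.COLOR_RGB2HSV)
for r in range(176,202,2): print(r,' '.join('%3d/%3d'%(hs[r,c,1],hs[r,c,2]) for c in range(306,320)))
print('wrist col 320 S/V:',' '.join('%d:%d/%d'%(r,hw[r,320,1],hw[r,320,2]) for r in range(176,264,2)))
```

```text
t 29.3 p [ 0.542  -0.1673  0.1929] xdir [ 0. -0. -1.] yaw_y -86.4 j6 1.11 w 0.0176 F [-0.4  0.2 -0.7]
turn -0.1 alt 179.9 shift after turn cm [0.29 8.02 0.08] shift w/o turn [0.29 8.02 0.06]
176  41/176  46/144  51/135  51/151  87/141  93/142  94/144  97/147  94/133  33/108  16/219  17/221  17/219  16/218
178  44/152  49/147  52/137  31/148  15/132  14/124  13/121  11/121  16/128  19/176  17/220  16/221  15/221  14/220
180  48/153  49/147  48/137  28/176  17/224  19/206  21/135  15/119  20/137  17/220  16/221  15/221  54/206 119/189
182  45/153  47/148  49/140  29/175  17/220  16/226  20/142  23/122  16/113  14/221  32/215 109/189 128/188 125/190
184  47/153  46/149  49/141  39/150  17/219  18/226  21/159  17/123   9/117  78/170 123/189 123/190 121/191 121/188
186  45/152  45/147  50/142  41/151  16/219  16/224  19/178  18/128  11/120  80/147 124/191 123/191 124/189 122/186
188  45/152  50/149  46/143  39/149  16/221  15/222  82/203  37/132  13/122  47/131 123/187 121/187 121/183 121/185
190  47/152  49/147  47/142  25/145  80/170 123/188 131/195  75/147  12/123   9/117 118/181 125/1
[... 401 characters left out ...]
5 123/186 120/187 121/185 116/145 111/119 115/129 113/135 122/178 121/187 121/186
200 123/179 122/182 123/185 121/186 121/187 122/190 121/188 122/173 122/163 113/129 111/124 110/121 123/184 123/185
wrist col 320 S/V: 176:184/177 178:183/163 180:184/173 182:185/181 184:182/182 186:186/180 188:185/186 190:180/136 192:175/111 194:168/76 196:169/92 198:173/96 200:168/94 202:56/77 204:60/76 206:56/77 208:60/76 210:49/119 212:46/177 214:129/103 216:148/98 218:149/99 220:156/98 222:154/101 224:144/101 226:146/89 228:151/86 230:147/87 232:146/89 234:148/88 236:150/104 238:150/121 240:153/118 242:94/81 244:49/93 246:51/95 248:49/98 250:46/95 252:48/91 254:52/93 256:47/92 258:48/95 260:50/97 262:55/97
```

Needle is out, tip about 20 mm above hole0's mouth and in line with it. I shift 80 mm along the block's axis to hole1.

carry_out(targets=[[1, 0, 2, 0, 0], [1, 0, 3, 0, 0], [1, 0, 2, 0, 0], [1, 0, 1, 0, 0], [1, 0, 0, 0, 0], [1, 0, 0, 0, 0], [1, 0, 0, 0, 0]])

```text
time: 30.1
tool_pos: [0.5471, -0.2463, 0.1928]
ee_rot: [-1.8, 1.57, 1.405]
wrist_force: [-0.3, 0.1, -0.8]
width: 0.0177
```

Run:
```python
from h import *
plan([.5464,-.2474,.19],93.7)
s=snap('scene','s15');w=snap('wrist','w15')
hs=cv2.cvtColor(s['image'],cv2.COLOR_RGB2HSV)
for r in range(174,190,1): print(r,' '.join('%3d/%3d'%(hs[r,c,1],hs[r,c,2]) for c in range(316,331)))
a=load('scene0');h0=cv2.cvtColor(a['image'],cv2.COLOR_RGB2HSV)
m=(h0[180:192,318:332,2]<150); ys,xs=np.nonzero(m); print('hole1 px',xs.mean()+318,ys.mean()+180,m.sum())
```

```text
t 30.1 p [ 0.5471 -0.2463  0.1928] xdir [ 0.  0. -1.] yaw_y -86.3 j6 0.99 w 0.0177 F [-0.3  0.1 -0.8]
turn -0.05 alt 180.0 shift after turn cm [0.28 0.11 0.08] shift w/o turn [0.28 0.11 0.08]
174  17/220  17/219  16/219  18/218  16/218  19/206  26/154  19/119  19/122  20/117  29/141  29/142  29/158  29/159  24/189
175  17/220  17/220  16/219  17/219  17/220  18/208  26/154  19/120  15/122  18/140  28/146  29/143  28/144  30/143  29/140
176  17/219  16/219  16/218  16/218  16/221  18/208  23/155  20/127  17/123  15/118  28/146  26/147  31/147  29/147  30/146
177  16/220  17/219  17/219  16/220  15/220  41/200  38/156  30/126  15/123  15/116  26/145  28/147  26/146  26/146  28/147
178  17/220  16/220  15/221  13/220  78/199 128/189 114/184  97/158  22/125  13/118  30/129  28/144  27/144  27/144  28/146
179  17/219  15/220  14/219  53/206 116/189 127/189 125/192 100/153  17/122  11/119  94/152  66/159  36/150  34/148  28/145
180  15/219  14/220  54/207 118/190 128/187 123/188 123/191 104/155  26/126   8/121 109/166 129/186 128/189 111/181  70/161
181  15/220  32/212 110/190 128/188 123/
[... 424 characters left out ...]
122/182 122/182 124/185 123/191
185 126/190 123/191 123/188 119/188 123/185 123/184 124/181 120/140 114/121 108/120 118/136 123/176 123/183 121/187 123/193
186 123/191 123/189 123/189 122/186 123/183 121/184 121/188 120/155 112/123 113/124 120/145 123/184 121/187 123/190 123/189
187 123/189 120/187 119/185 121/183 119/185 121/186 123/185 121/188 116/139 112/121 117/118 125/181 124/191 123/193 121/131
188 122/188 121/185 122/184 123/185 122/186 123/185 123/183 121/183 120/182 120/130 114/123 111/122 123/188 124/189 116/132
189 121/186 121/183 122/184 122/186 123/187 121/183 123/178 122/182 116/128 114/123 114/128 116/128 115/126 111/122 111/120
hole1 px 325.42857142857144 186.14285714285714 7
```

carry_out(targets=[[1, 0.8, 0, 0, 0], [1, 0.8, 0, 0, 0], [1, 0.6, 0, 0, 0], [1, 0.6, 0, 0, 0], [1, 0.4, 0, 0, 0], [1, 0, 0, 0, 0], [1, 0, 0, 0, 0]])

```text
time: 30.9
tool_pos: [0.547, -0.2472, 0.1607]
ee_rot: [-0.004, 1.571, -3.083]
wrist_force: [-0.1, -0.3, -1.6]
width: 0.018
```

Entered about 12 mm without contact. I continue.

carry_out(targets=[[1, 0.7, 0, 0, 0], [1, 0.7, 0, 0, 0], [1, 0.7, 0, 0, 0], [1, 0.6, 0, 0, 0], [1, 0, 0, 0, 0], [1, 0, 0, 0, 0]])

```text
time: 31.5
tool_pos: [0.5469, -0.2471, 0.1334]
ee_rot: [-0.45, 1.57, 2.754]
wrist_force: [-0.5, 0.4, -0.5]
width: 0.0179
```

carry_out(targets=[[1, 0.6, 0, 0, 0], [1, 0.6, 0, 0, 0], [1, 0.6, 0, 0, 0], [1, 0, 0, 0, 0], [1, 0, 0, 0, 0]])

```text
time: 32.0
tool_pos: [0.5468, -0.2482, 0.1195]
ee_rot: [2.031, 1.567, -1.049]
wrist_force: [-5.2, -0.4, 11.1]
width: 0.0178
```

Depth is about 53–55 mm, beyond the wax level. The −x force suggests the lean is binding, so I comply towards −x and keep lowering.

carry_out(targets=[[1, 0, 0, 0.3, 0], [1, 0, 0, 0.3, 0], [1, 0.3, 0, 0, 0], [1, 0.3, 0, 0, 0], [1, 0, 0, 0, 0], [1, 0, 0, 0, 0]])

```text
time: 32.6
tool_pos: [0.5409, -0.2476, 0.1086]
ee_rot: [-0.242, 1.57, 2.962]
wrist_force: [2.2, -0.7, -1.8]
width: 0.018
```

carry_out(targets=[[1, 0.4, 0, 0, 0], [1, 0.3, 0, 0, 0], [1, 0.3, 0, 0, 0], [1, 0.3, 0, 0, 0], [1, 0, 0, 0, 0], [1, 0, 0, 0, 0]])

```text
time: 33.2
tool_pos: [0.5411, -0.2477, 0.0983]
ee_rot: [2.344, 1.57, -0.735]
wrist_force: [-0.2, -0.2, 5.5]
width: 0.018
```

Stopped at the predicted home height (0.098) with an upward force. I release and withdraw.

carry_out(targets=[[0, 0, 0, 0, 0], [0, 0, 0, 0, 0], [0, 0, 0, 0, 0], [0, 0, 0, 0, 0], [0, 0, 0, 0, 0], [0, 0, 0, 0, 0], [0, 0, 0, 0, 0], [0, 0, 0, 0, 0], [0, -2, 0, 0, 0], [0, -3, 0, 0, 0], [0, -4, 0, 0, 0], [0, -4, 0, 0, 0], [0, 0, 0, 0, 0], [0, 0, 0, 0, 0]])

```text
time: 34.6
tool_pos: [0.5417, -0.2479, 0.2282]
ee_rot: [2.531, 1.568, -0.548]
wrist_force: [-0.7, -0.5, -0.4]
width: 0.0937
```

Run:
```python
from h import *
plan([.54,-.247,.2],93.7)
s=snap('scene','s16');w=snap('wrist','w16')
hs=cv2.cvtColor(s['image'],cv2.COLOR_RGB2HSV)
for r in range(164,190,2): print(r,' '.join('%3d/%3d'%(hs[r,c,1],hs[r,c,2]) for c in range(316,332)))
for z in (.085,.089,.151): print(z,proj(s,np.array([.5374,-.2469,z])).round(1))
hw=cv2.cvtColor(w['image'],cv2.COLOR_RGB2HSV)
m=cv2.inRange(hw,(0,0,90),(179,100,255)); m[:,:285]=0;m[:,355:]=0;m[:130]=0;m[250:]=0
for c in cv2.findContours(m,0,2)[0]:
    if cv2.contourArea(c)>40: print('grey',cv2.boundingRect(c))
print('pred end',proj(w,np.array([.5374,-.2469,.151])),'collar',proj(w,np.array([.5374,-.2469,.089])))
for n,uv in (('mould',(267,183)),('cup',(263,219))):
    t=load('top0'); 
d=cv2.absdiff(s['image'],load('scene0')['image']).max(2)
print('mould/cup diff', d[218:255,272:298].mean(), d[238:275,303:326].mean())
```

```text
t 34.6 p [ 0.5417 -0.2479  0.2282] xdir [ 0.003 -0.002 -1.   ] yaw_y -86.4 j6 0.98 w 0.0937 F [-0.7 -0.5 -0.4]
turn -0.1 alt 179.9 shift after turn cm [ 2.82 -0.11  0.17] shift w/o turn [ 2.82 -0.11  0.17]
164  17/219  18/218  16/217  18/216  19/217  16/218  16/219  19/197  25/202  25/208  25/208  22/207  23/209  26/206  32/194  38/187
166  18/218  18/218  19/218  19/219  17/219  17/219  16/218  19/215  24/209  25/208  23/208  23/207  22/208  29/200  36/177  37/165
168  18/217  18/218  18/218  16/217  16/217  17/219  22/210  24/192  25/206  24/209  23/208  23/208  29/202  33/184  39/171  41/176
170  18/218  16/217  18/218  19/217  16/219  18/216  28/173  11/183  10/176  30/186  41/201  23/208  22/210  23/209  22/208  24/206
172  18/218  16/219  18/218  17/219  15/219  38/194  90/192  90/158  87/181  94/200 101/157  34/189  23/198  23/211  27/171  27/178
174  16/219  17/219  16/219  16/218  15/219  34/181  84/140  93/142  92/144  93/143  97/131  45/137  27/158  27/158  24/188  25/196
176  17/219  17/219  17/219  16/219  15/222  35/183  83/142  93/142  90/144  94/144  95/132  42/140  2
[... 355 characters left out ...]
90/141  91/143  91/146  88/130 110/153 123/182 122/182 124/183 121/187
184 116/189 123/190 121/191 121/189 123/191 119/172  89/141  89/140  93/145  96/148  88/136  64/175 116/185 123/185 122/188 121/190
186 123/191 123/189 123/189 121/186 121/185 123/190  56/132  12/123  11/119   8/122  10/123  80/115 120/182 123/190 123/189 123/187
188 121/187 119/185 123/183 123/185 121/187 123/186 123/188 119/139 114/121 116/123 120/125 114/127 113/126 116/130 123/183 117/129
0.085 [324.3 185.3]
0.089 [324.3 184.4]
0.151 [324.  170.9]
grey (314, 193, 13, 12)
grey (285, 130, 70, 120)
pred end [317.67456401 202.01994027] collar [317.92579973 187.79047578]
mould/cup diff 0.9708939708939709 1.7391304347826086
```

The needle is home: collar on the top at row 186, no shaft showing, and the handle straight up to row 170–171 as predicted for z = 0.151. The mould and cup regions are unchanged.

```bash
python3 -c "
from bench import robot
print(robot.close_job())"
```

```text
the job is handed in; nothing more can be done
None
```

I handed the job in at about 34.7 s of the 45 s, with the needle standing fully home in the socket on the block's −y side (hole1). The close-out gave no verdict.

**What happened:**
- **First grasp:** it failed because I lifted before the fingers had built up grip. The needle tipped over, handle down, on the rest.
- **Recovery:** I gripped it again and swung it tip-down over the block's front edge. I then pushed the shaft flush against the block's back face; the first push began too high and the tip slid over the top, so I did it again lower.
- **Sockets:** hole0 stopped the tip about 45 mm down, so I took the needle out and used hole1. It bound briefly about 54 mm down, I eased it towards −x, and it went home.

**Last checks:**
- In the scene picture the collar sits on the block top with no shaft showing. The handle is upright, with its top within 1 pixel of where a fully home needle should be.
- The gripper is open and about 13 cm above its release height, with the wrist force near zero.
- The picture areas around the mould and the cup match those from the start.

**What disagreed:** when the needle hung in the gripper, my fit from the assumed grip point was about 10 pixels off in the scene view. Apparent widths and triangulation showed why: the needle had slipped about 12 mm off the pad centre. I corrected for that before inserting it.

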